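# Move a row of turned pieces to the finishing rack

### The arm

A 6-joint arm with a two-finger parallel gripper is mounted at the origin on the work surface. World frame = base frame: x ahead of the robot, y to its left, z up, the work surface at z = 0. Lengths are in m, angles in rad, forces in N, time in s.
With the tool pointing down it reaches from about 0.25 to 0.775 m from the base axis. Payload 4 kg.
Tool frame: the origin (TCP) lies between the finger pads; the fingertips stand 19 mm ahead of it and the grasp point (between the pads) is the TCP; z points along the fingers, y is the line along which they close (so a half turn about z gives the same grasp; the last joint's range is limited). The gripper opens to 85 mm and grips with 20 to 120 N. Pads are 22 mm wide; open, the fingers measure 114 mm over their backs; the gripper's body (76 mm by 85 mm) begins 54 mm behind the grasp point. The pads swing forward as they close: fully open they stand 13 mm farther back than shut.
Start: joints at [-1.447, 0.087, 1.371, -0, 1.684, -0.103], TCP at [0.124, -0.536, 0.25] pointing down, gripper open.
Joint ranges: [-3.1, 3.1], [-0.76, 2.03], [0.27, 2.55], [-1.08, 4.22], [0.17, 2.65], [-2.57, 2.57]. Speed limits (rad/s): [2.79, 2.79, 3.14, 3.14, 3.14, 3.14].

### API

Orientations are given as a rotation vector (axis times angle).
In Python, from rig import ctrl, ik, monitor, camera, camera_params, job gives the robot as it stands. Calls block until the motion is done:
- ctrl.reach(position, orientation): joint-space move of the TCP to a pose.
- ctrl.move_linear(position, rot=None, speed=0.15, guard=None): straight line of the TCP; rot=None keeps the orientation; speed is the mean speed in m/s. With guard (N) it stops when the force on the tool has changed by that much, and returns True; else False.
- ctrl.move_j(angles): joint-space move.
- ctrl.set_gripper(opening, newtons=None): finger opening in m; newtons is the grip in N (None keeps the last); returns when the fingers have stopped.
- ctrl.dwell(seconds).
- ik(position, orientation): joint angles nearest the present ones, or None.
- monitor.get_obs(): the state.
- camera(name): name is "side" or "top"; returns the picture (420x560x3 uint8, red, green, blue); there is no depth.
- camera_params(name): a dict with "fx", "fy", "cx", "cy" (pixels), "camera_from_world" (4x4, takes a point from world to camera coordinates). Camera axes: x right, y up, looking along -z (the intrinsics and any distortion apply to the point x, -y, -z); pixel columns grow to the right and rows downward; lengths in m; the calibration is good to about 2 mm. A picture is of the moment at which its call begins. camera_params takes no time and is no camera call.
A pose or a line that the arm cannot do raises ctrl.IKError and nothing moves.
- job.job_done(): hands the job in; it is judged then, once.
The state is a dict: "time": time; "q": joint angles; "qd": joint speeds; "effort": joint torques, N m; "tool_pos": TCP position; "ee_rot": TCP orientation; "force": force on the tool from outside, world axes, zero at the start; "torque": the same for the moment, N m; "opening": finger opening in m; "grasp_force": force on a finger pad.
Only numpy, scipy, OpenCV 4.12 (cv2) and the standard library are available. Lean on these libraries where they do the work, as an engineer would, in place of code of your own. Each camera call takes 0.05 s, during which the arm holds its last target. There are 200 camera calls.

### The job

The four turned wooden pieces on the drying rack stand in the order in which they were turned. Move them to the grey finishing rack, one upright on the middle of each black pad, in the same order counted from the brass end knobs: the piece next to the drying rack's knob goes next to the finishing rack's knob, and so on along the row. Do not knock any of them over.

Things in the scene. Friction and masses are not known exactly. Their poses are not given: they have to be found in the camera images.
- cup_center (a point): Small turned cup, open at the top, 56 mm tall, plain side slightly flaring: 38 mm across at the foot, 44 mm at the rim, about 42 mm half-way up. Light wood, round about its upright z axis. This point lies on the axis, half-way up. At the start it stands upright on its saucer on the drying rack, so its underside is 22 mm above the table.
- box_center (a point): Turned lidded box (one solid piece), 62 mm tall: straight cylinder 44 mm across up to 49 mm, with a fine groove, then a small button on top 14 mm across. Light wood, round about its upright z axis. This point lies on the axis, half-way up. At the start it stands upright on its saucer on the drying rack, so its underside is 22 mm above the table.
- spool_center (a point): Turned spool, 64 mm tall: a flange 44 mm across and 9 mm high at each end, and a straight waist 28 mm across between 14 and 50 mm above its foot. Light wood, round about its upright z axis. This point lies on the axis, half-way up. At the start it stands upright on its saucer on the drying rack, so its underside is 22 mm above the table.
- doll_center (a point): Turned doll, 74 mm tall: straight body 39 to 40 mm across up to 44 mm above its foot, narrow neck 18 mm, round head 30 mm across. Light wood, round about its upright z axis. This point lies on the axis, half-way up. At the start it stands upright on its saucer on the drying rack, so its underside is 22 mm above the table.
- saucer_cup: Fixed round wooden saucer, 58 mm across and 6 mm thick, on the drying rack; the cup stands on it at the start. It stays where it is and so shows the cup's place in the original row. Origin at the centre of its underside.
- saucer_box: Fixed round wooden saucer, 58 mm across and 6 mm thick, on the drying rack; the box stands on it at the start. It stays where it is and so shows the box's place in the original row. Origin at the centre of its underside.
- saucer_spool: Fixed round wooden saucer, 58 mm across and 6 mm thick, on the drying rack; the spool stands on it at the start. It stays where it is and so shows the spool's place in the original row. Origin at the centre of its underside.
- saucer_doll: Fixed round wooden saucer, 58 mm across and 6 mm thick, on the drying rack; the doll stands on it at the start. It stays where it is and so shows the doll's place in the original row. Origin at the centre of its underside.
- drying_rack: Fixed board of brown wood on three dark battens, 90 mm (its x) by 292 mm (its y), top 16 mm above the table, with a brass end knob (30 mm wide, standing 30 mm above the board) at its +y end, 139 mm from the origin. Four saucers in a row at y = +99, +33, -33, -99 mm, x = 0, the first next to the knob; which piece stands on which place changes. Origin on the table below the middle of the row; z is up.
- finishing_rack: Fixed grey board, 100 mm (its x) by 292 mm (its y), top 16 mm above the table, with the same brass end knob but at its -y end, 139 mm from the origin. Four black round rubber pads 60 mm across, 4 mm thick (tops 20 mm above the table), at y = -99, -33, +33, +99 mm, x = 0, the first next to the knob; all empty at the start. Origin on the table below the middle of the row; z is up.
Not all that is in view belongs to the job. What is shaped like the part that bears box_center but blue or pink is not meant.

How it is judged:
At the end, for the whole second after the job is handed in: Each piece is upright (0.15 rad), at rest and resting (height within 6 mm) on the finishing pad whose place, counted from the knob, equals that of the piece's saucer on the drying rack; its axis within 12 mm of the pad centre along and across the rack (((y of saucer_cup in the frame of drying_rack between 0.079 and 0.119 m and y of cup_center in the frame of finishing_rack between -0.111 and -0.087 m) or (y of saucer_cup in the frame of drying_rack between 0.013 and 0.053 m and y of cup_center in the frame of finishing_rack between -0.045 and -0.021 m) or (y of saucer_cup in the frame of drying_rack between -0.053 and -0.013 m and y of cup_center in the frame of finishing_rack between 0.021 and 0.045 m) or (y of saucer_cup in the frame of drying_rack between -0.119 and -0.079 m and y of cup_center in the frame of finishing_rack between 0.087 and 0.111 m)) and x of cup_center in the frame of finishing_rack between -0.012 and 0.012 m and z of cup_center in the frame of finishing_rack between 0.042 and 0.054 m and angle between each of cup_center, box_center, spool_center, doll_center's own z axis and vertical below 0.15 rad and linear speed of each of cup, box, spool, doll below 0.02 m/s and ((y of saucer_box in the frame of drying_rack between 0.079 and 0.119 m and y of box_center in the frame of finishing_rack between -0.111 and -0.087 m) or (y of saucer_box in the frame of drying_rack between 0.013 and 0.053 m and y of box_center in the frame of finishing_rack between -0.045 and -0.021 m) or (y of saucer_box in the frame of drying_rack between -0.053 and -0.013 m and y of box_center in the frame of finishing_rack between 0.021 and 0.045 m) or (y of saucer_box in the frame of drying_rack between -0.119 and -0.079 m and y of box_center in the frame of finishing_rack between 0.087 and 0.111 m)) and x of box_center in the frame of finishing_rack between -0.012 and 0.012 m and z of box_center in the frame of finishing_rack between 0.045 and 0.057 m and ((y of saucer_spool in the frame of drying_rack between 0.079 and 0.119 m and y of spool_center in the frame of finishing_rack between -0.111 and -0.087 m) or (y of saucer_spool in the frame of drying_rack between 0.013 and 0.053 m and y of spool_center in the frame of finishing_rack between -0.045 and -0.021 m) or (y of saucer_spool in the frame of drying_rack between -0.053 and -0.013 m and y of spool_center in the frame of finishing_rack between 0.021 and 0.045 m) or (y of saucer_spool in the frame of drying_rack between -0.119 and -0.079 m and y of spool_center in the frame of finishing_rack between 0.087 and 0.111 m)) and x of spool_center in the frame of finishing_rack between -0.012 and 0.012 m and z of spool_center in the frame of finishing_rack between 0.046 and 0.058 m and ((y of saucer_doll in the frame of drying_rack between 0.079 and 0.119 m and y of doll_center in the frame of finishing_rack between -0.111 and -0.087 m) or (y of saucer_doll in the frame of drying_rack between 0.013 and 0.053 m and y of doll_center in the frame of finishing_rack between -0.045 and -0.021 m) or (y of saucer_doll in the frame of drying_rack between -0.053 and -0.013 m and y of doll_center in the frame of finishing_rack between 0.021 and 0.045 m) or (y of saucer_doll in the frame of drying_rack between -0.119 and -0.079 m and y of doll_center in the frame of finishing_rack between 0.087 and 0.111 m)) and x of doll_center in the frame of finishing_rack between -0.012 and 0.012 m and z of doll_center in the frame of finishing_rack between 0.051 and 0.063 m); the robot touches nothing.
It fails at once if a piece is knocked over (angle between any of cup_center, box_center, spool_center, doll_center's own z axis and vertical above 0.8 rad).
It also fails if it takes over 106 s, if anything falls off the work surface, if the arm or the gripper's body presses on something with over 40 N, if the wrist force passes 120 N, or if a joint passes its speed limit or range.

## Working session

There is one attempt and no reset: what is moved stays moved. The work goes in short steps, each a Python script; the robot and the scene stay as the last script left them, time stands still between calls to the robot, and variables do not carry over. Pictures are saved under pics/ and viewed, at most 14 in all, crops included, and the job is handed in when it is done.

```bash
mkdir -p pics; python3 - <<'E'
from rig import *
import cv2
for n in("top","side"):
    cv2.imwrite(f"pics/{n}0.png",cv2.cvtColor(camera(n),cv2.COLOR_RGB2BGR)); print(n,camera_params(n))
E
```

```text
top {'fx': 462.6741969119979, 'fy': 462.6741969119979, 'cx': 280.0035064985896, 'cy': 211.6373919057925, 'camera_from_world': array([[-0.02149001, -0.99953539, -0.02161439,  0.03113996],
       [ 0.9974625 , -0.02290313,  0.06740932, -0.59353672],
       [-0.06787304, -0.02011092,  0.99749125, -0.95226415],
       [ 0.        ,  0.        ,  0.        ,  1.        ]])}
side {'fx': 532.3371445620612, 'fy': 532.3371445620612, 'cx': 278.95378491014526, 'cy': 206.6158806808962, 'camera_from_world': array([[ 0.97467485, -0.22294147,  0.01749376, -0.60353026],
       [ 0.11947193,  0.58524932,  0.80200355, -0.12132713],
       [-0.18903806, -0.77960268,  0.59706304, -1.18381308],
       [ 0.        ,  0.        ,  0.        ,  1.        ]])}
```

View pics/top0.png

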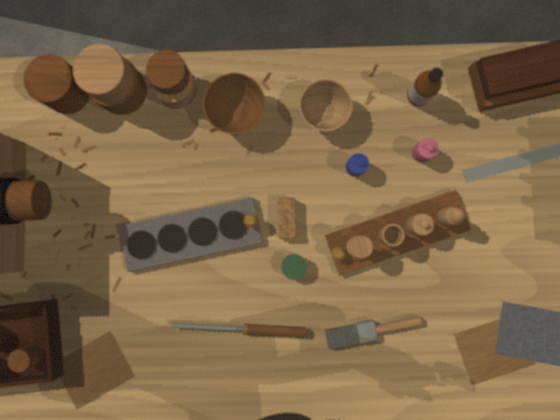

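View pics/side0.png

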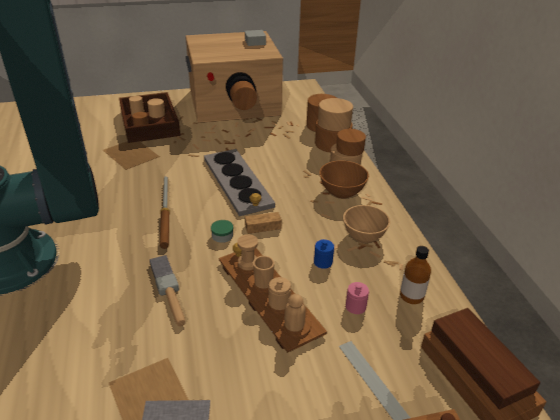

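The top view shows the drying-rack knob at (337,253), followed along the row by spool (360,247), cup (392,235), box (421,224) and doll (452,215). The finishing-rack knob is at (249,220), with pads at about (234,225), (203,231), (172,238) and (142,245). Next I'll take enlarged crops to refine these.

```bash
python3 - <<'E'
import cv2
a=cv2.imread("pics/top0.png")
c=cv2.resize(a[185:280,320:475],None,fx=5,fy=5,interpolation=cv2.INTER_CUBIC);c=cv2.convertScaleAbs(c,alpha=1.6);cv2.imwrite("pics/c1.png",c)
b=cv2.imread("pics/side0.png")
c=cv2.resize(b[225:350,210:335],None,fx=4.8,fy=4.8,interpolation=cv2.INTER_CUBIC);c=cv2.convertScaleAbs(c,alpha=1.6);cv2.imwrite("pics/c2.png",c)
g=cv2.cvtColor(a,cv2.COLOR_BGR2GRAY)[195:275,115:265]
print(g[50,:].tolist())
for t in(25,32,40):
    n,l,s,ce=cv2.connectedComponentsWithStats((g<t).astype('uint8'))
    print(t,[(s[i].tolist(),(ce[i]+[115,195]).round(2).tolist()) for i in range(1,n) if s[i][4]>200])
E
```

```text
[88, 88, 84, 85, 79, 71, 69, 65, 73, 82, 83, 72, 59, 45, 49, 44, 48, 47, 47, 45, 45, 50, 46, 45, 45, 41, 41, 47, 53, 45, 47, 47, 46, 44, 49, 51, 47, 46, 48, 49, 57, 70, 80, 88, 76, 59, 44, 44, 47, 49, 47, 44, 46, 47, 47, 51, 45, 47, 50, 49, 48, 46, 45, 47, 44, 47, 50, 49, 54, 63, 71, 84, 96, 101, 101, 100, 101, 102, 102, 100, 101, 99, 89, 80, 75, 70, 65, 62, 60, 59, 67, 65, 70, 76, 81, 90, 93, 95, 102, 102, 104, 103, 100, 101, 103, 98, 98, 103, 99, 101, 102, 102, 102, 102, 102, 102, 101, 102, 102, 103, 103, 102, 101, 100, 101, 101, 99, 102, 99, 98, 95, 94, 92, 89, 88, 85, 87, 90, 88, 87, 83, 85, 86, 88, 87, 86, 86, 92, 86, 89]
25 []
32 []
40 []
```

View pics/c1.png

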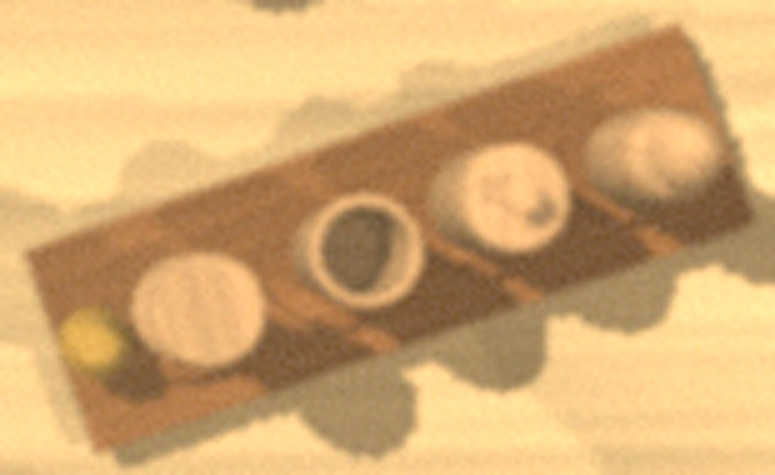

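View pics/c2.png

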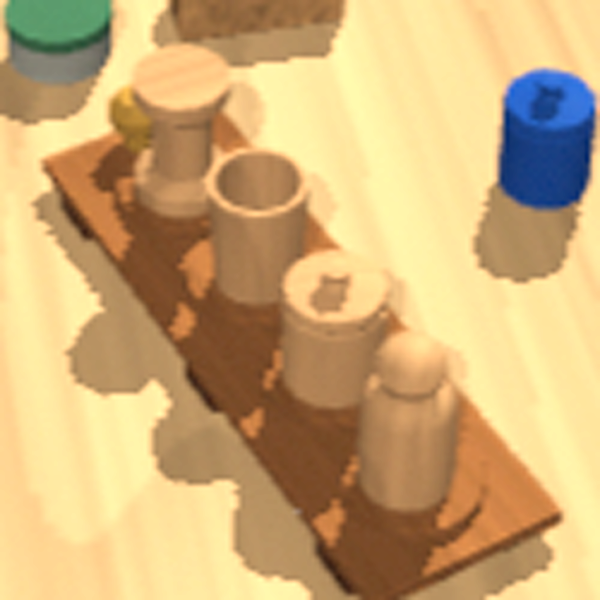

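The crops confirm the order from the knob: spool, cup, box, doll. In the top crop their top centres are at about (198,309), (364,250), (512,198) and (668,148). Now I'll fit the poses.

```bash
cat >h.py <<'E'
import numpy as np,cv2
from scipy.optimize import least_squares
from rig import *
def proj(n,P):
    p=camera_params(n);P=np.atleast_2d(P);c=P@p['camera_from_world'][:3,:3].T+p['camera_from_world'][:3,3]
    return np.c_[p['cx']-p['fx']*c[:,0]/c[:,2],p['cy']+p['fy']*c[:,1]/c[:,2]]
def back(n,px,z):
    return least_squares(lambda a:(proj(n,[[a[0],a[1],z]])-px).ravel(),[.5,0]).x
def fit(local,zs,W):
    # W world xy of local pts -> pose x,y,th
    f=lambda a:(np.c_[a[0]+np.cos(a[2])*local[:,0]-np.sin(a[2])*local[:,1],a[1]+np.sin(a[2])*local[:,0]+np.cos(a[2])*local[:,1]]-W).ravel()
    return min((least_squares(f,[*W.mean(0),t]) for t in(0,1.5,3,-1.5)),key=lambda r:r.cost)
E
python3 - <<'E'
from h import *
T=lambda u,v:((u+.5)/5-.5+320,(v+.5)/5-.5+185)
S=lambda u,v:((u+.5)/4.8-.5+210,(v+.5)/4.8-.5+225)
zs=[.086,.078,.071,.081]
Wt=np.array([back('top',T(*p),z) for p,z in zip([(198,309),(364,250),(512,198),(664,152)],zs)])
Ws=np.array([back('side',S(*p),z) for p,z in zip([(181,78),(256,182),(337,288),(413,365)],zs)])
print('top',Wt.round(4).tolist(),'\nside',Ws.round(4).tolist())
loc=np.array([[0,.099],[0,.033],[0,-.033],[0,-.099]])
for W in(Wt,Ws,(Wt+Ws)/2):
    r=fit(loc,0,W);print(r.x.round(4),(r.fun*1e3).round(1))
C=np.array([back('top',T(*p),.016) for p in[(27,252),(680,25),(752,215),(97,452)]])
print('corners centre',C.mean(0).round(4), np.linalg.norm(C-np.roll(C,1,0),axis=1).round(3))
g0={n:cv2.cvtColor(cv2.imread(f'pics/{n}0.png'),cv2.COLOR_BGR2GRAY) for n in('top','side')}
out=[]
for n,guess in(('top',[(234,225),(203,231),(172,238),(142,245)]),('side',[(250,196),(240,183),(230,170),(225,158)])):
    g=g0[n];W=[]
    for u,v in guess:
        m=(g[v-20:v+21,u-20:u+21]<(58 if n=='top' else 45)).astype('uint8')
        k,l,s,ce=cv2.connectedComponentsWithStats(m);i=1+np.argmax(s[1:,4]);print(n,s[i].tolist(),end=' ')
        x,y,w,h=s[i][:4];W.append(back(n,(u-20+x+(w-1)/2,v-20+y+(h-1)/2),.020))
    W=np.array(W);r=fit(-loc,0,W);print('\n',W.round(4).tolist(),r.x.round(4),(r.fun*1e3).round(1))
E
```

```text
top [[0.5184, -0.1358], [0.54, -0.2026], [0.5593, -0.2631], [0.5756, -0.32]] 
side [[0.5174, -0.1394], [0.538, -0.2033], [0.5591, -0.2647], [0.5762, -0.3213]]
[ 0.5483 -0.2304  0.302 ] [ 0.5 -0.1 -1.5  3.7 -1.2  1.2  2.2 -4.9]
[ 0.5477 -0.2322  0.3149] [-0.4  1.4 -0.5  2.5 -1.2  1.1  2.1 -5. ]
[ 0.548  -0.2313  0.3085] [ 0.1  0.7 -1.   3.1 -1.2  1.2  2.1 -4.9]
corners centre [ 0.5466 -0.2269] [0.088 0.291 0.085 0.291]
top [6, 7, 27, 27, 549] top [6, 7, 28, 27, 581] top [6, 7, 28, 27, 591] top [3, 6, 31, 28, 609] 
 [[0.5682, 0.1174], [0.557, 0.1819], [0.5437, 0.2476], [0.5315, 0.3144]] [0.5501 0.2153 0.1858] [ 0.2  0.6 -0.8  1.   0.3  0.2  0.3 -1.7]
side [0, 0, 31, 27, 411] side [0, 0, 41, 40, 635] side [4, 2, 37, 39, 664] side [9, 14, 32, 27, 448] 
 [[0.5608, 0.144], [0.5531, 0.1765], [0.5409, 0.2362], [0.5388, 0.268]] [0.5484 0.2062 0.1791] [  5.2 -35.3   1.2  -2.8   1.6   2.4  -8.1  35.6]
```

```bash
python3 - <<'E'
from h import *
X=dict(spool=(.518,-.1376),cup=(.539,-.203),box=(.5592,-.2639),doll=(.576,-.321))
cir=dict(spool=[(.022,.022),(.031,.022),(.086,.022)],cup=[(.022,.019),(.078,.022)],box=[(.022,.022),(.071,.022),(.084,.007)],doll=[(.022,.0195),(.066,.02),(.081,.015)])
t=np.linspace(0,2*np.pi,60)
o=[]
for n,(r0,r1,c0,c1) in(('top',(185,280,320,475)),('side',(225,350,210,365))):
    s=5 if n=='top' else 5
    im=cv2.convertScaleAbs(cv2.resize(cv2.imread(f'pics/{n}0.png')[r0:r1,c0:c1],None,fx=s,fy=s,interpolation=cv2.INTER_CUBIC),alpha=1.6)
    D=lambda P,c:cv2.polylines(im,[np.round((proj(n,P)-[c0,r0]+.5)*s-.5).astype(int)],True,c,1,cv2.LINE_AA)
    for k in X:
        for z,r in cir[k]: D(np.c_[X[k][0]+r*np.cos(t),X[k][1]+r*np.sin(t),t*0+z],(255,0,0) if z<.03 else (0,255,0))
    th=.3085;R=np.array([[np.cos(th),-np.sin(th)],[np.sin(th),np.cos(th)]])
    c=np.array([[.045,.146],[.045,-.146],[-.045,-.146],[-.045,.146]])@R.T+[.5466,-.2269]
    D(np.c_[c,np.full(4,.016)],(0,0,255))
    o.append(im)
cv2.imwrite('pics/o.png',cv2.resize(np.vstack(o),None,fx=.54,fy=.54,interpolation=cv2.INTER_AREA))
cv2.imwrite('pics/ot.png',o[0]);cv2.imwrite('pics/os.png',o[1][:600])
E
```

```text
(no output)
```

View pics/ot.png

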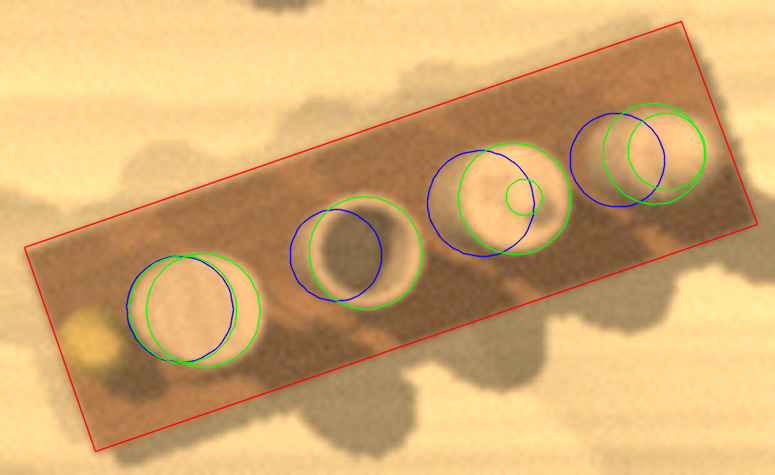

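View pics/os.png

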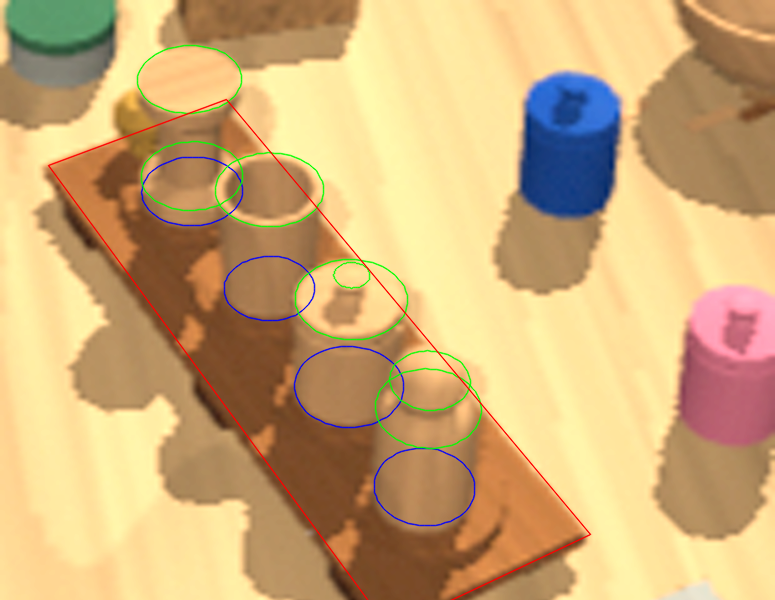

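The overlay fits within about 2 mm; only the doll needs a nudge towards -y. I'll move the doll first.

```bash
cat >>h.py <<'E'
from scipy.spatial.transform import Rotation as Ro
X=dict(spool=(.518,-.1376),cup=(.539,-.203),box=(.5592,-.2639),doll=(.577,-.3230))
TD=.3085; F=[.5501,.2153,.1858]
slot=dict(spool=-.099,cup=-.033,box=.033,doll=.099)
H=dict(spool=.034,cup=.030,box=.027,doll=.029)  # grasp height above foot
W=dict(spool=.028,cup=.042,box=.044,doll=.0395)
def rot(th,q6=None):
    return (Ro.from_euler('z',th+SGN*np.pi/2)*Ro.from_euler('x',np.pi)).as_rotvec()
SGN=-1
def pad(k): return np.array([F[0]-np.sin(F[2])*slot[k],F[1]+np.cos(F[2])*slot[k]])
def pick(k):
    x,y=X[k];z=.022+H[k];r=rot(TD)
    ctrl.set_gripper(.085)
    ctrl.reach([x,y,.2],r); hit=ctrl.move_linear([x,y,z],speed=.12,guard=8)
    if hit: print('HIT',monitor.get_obs()['tool_pos']);return False
    ctrl.set_gripper(.02,30);o=monitor.get_obs()
    print(k,'opening',o['opening'],'grip',o['grasp_force'],'t',o['time'],'F',np.round(o['force'],1))
    return abs(o['opening']-W[k])<.005
def place(k):
    x,y=X[k];r=rot(F[2]);p=pad(k);zp=.020+H[k]
    ctrl.move_linear([x,y,.19],speed=.12); print('held',monitor.get_obs()['opening'],np.round(monitor.get_obs()['force'],1))
    ctrl.reach([*p,.19],r); ctrl.move_linear([*p,zp+.012],speed=.12)
    hit=ctrl.move_linear([*p,zp-.002],speed=.02,guard=4)
    o=monitor.get_obs();print('down',hit,np.round(o['tool_pos'],4),zp)
    ctrl.set_gripper(.085); ctrl.move_linear([*p,.2],speed=.12); print('t',monitor.get_obs()['time'])
def shot(n,f): cv2.imwrite(f,cv2.cvtColor(camera(n),cv2.COLOR_RGB2BGR))
E
python3 - <<'E'
import h
from h import *
for s in(-1,1):
    h.SGN=s;print(s,[ (lambda q:None if q is None else q[5].round(2))(ik([*X[k],.06],rot(TD))) for k in X],[ (lambda q:None if q is None else q[5].round(2))(ik([*pad(k),.06],rot(F[2]))) for k in X])
h.SGN=min((-1,1),key=lambda s:9 if (setattr(h,'SGN',s) or any(ik([*p,.06],rot(t)) is None for k in X for p,t in((X[k],TD),(pad(k),F[2])))) else max(abs(ik([*X[k],.06],rot(TD))[5]) for k in X))
print(h.SGN)
if pick('doll'): place('doll')
shot('top','pics/t1.png');shot('side','pics/s1.png')
E
```

```text
-1 [np.float64(2.47), np.float64(2.37), np.float64(2.3), np.float64(2.24)] [None, None, None, None]
1 [np.float64(-0.67), np.float64(-0.77), np.float64(-0.84), np.float64(-0.9)] [np.float64(-0.08), np.float64(0.04), np.float64(0.15), np.float64(0.25)]
1
doll opening 0.038322812780301065 grip 31.38466950505972 t 4.025 F [ 0.8 -0.5  1.5]
held 0.038509598943019335 [-0.5  0.  -0.8]
down True [0.5317 0.3126 0.0495] 0.049
t 11.3417
```

```bash
sed -i 's/^SGN=-1/SGN=1/' h.py; cat >>h.py <<'E'
def overlay(tag):
    t=np.linspace(0,2*np.pi,60);o=[]
    for n,(r0,r1,c0,c1) in(('top',(190,280,110,270)),('side',(135,225,170,330))):
        s=5;im=cv2.convertScaleAbs(cv2.resize(cv2.imread(f'pics/{n[0]}{tag}.png')[r0:r1,c0:c1],None,fx=s,fy=s,interpolation=cv2.INTER_CUBIC),alpha=1.6)
        for k in X:
            p=pad(k)
            for z,r,c in((.02,.03,(0,0,255)),(dict(doll=.101-.021,box=.069,cup=.076,spool=.084)[k],.015 if k=='doll' else .022,(0,255,0))):
                cv2.polylines(im,[np.round((proj(n,np.c_[p[0]+r*np.cos(t),p[1]+r*np.sin(t),t*0+z])-[c0,r0]+.5)*s-.5).astype(int)],True,c,1,cv2.LINE_AA)
        o.append(im)
    cv2.imwrite(f'pics/o{tag}.png',cv2.resize(np.vstack(o),None,fx=.66,fy=.66,interpolation=cv2.INTER_AREA))
E
python3 -c "
from h import *
overlay(1)"
```

```text
(no output)
```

View pics/o1.png

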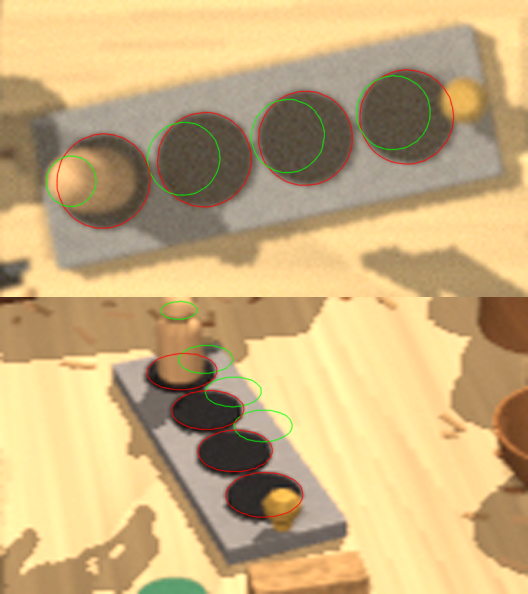

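The red pad circles match the pads, and the doll stands upright near the centre of the far-left pad, with its head at (72,181). Next are the box and cup, then the spool.

```bash
python3 - <<'E'
from h import *
for k in('box','cup','spool'):
    if not pick(k): print('stop');break
    place(k)
ctrl.reach([.35,-.1,.3],rot(0)); shot('top','pics/t2.png');shot('side','pics/s2.png');overlay(2)
E
```

```text
box opening 0.043521689472080065 grip 30.764787099324167 t 15.6083 F [-0.4 -0.2  2.1]
held 0.04316824486463968 [ 0.5  0.8 -0.7]
down True [0.5439 0.2477 0.0477] 0.047
t 22.5167
cup opening 0.04211091090204435 grip 30.17193092029629 t 26.2417 F [ 0.2 -0.1  3.2]
held 0.0422705646230905 [ 1.2  0.4 -0.8]
down True [0.5562 0.1829 0.0506] 0.05
t 32.675
spool opening 0.03964685968735802 grip 29.91009911352762 t 35.95 F [-0.3 -0.   0.7]
stop
```

View pics/o2.png

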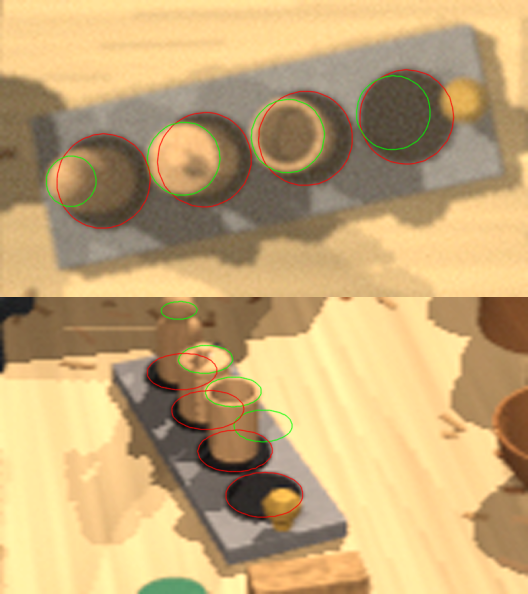

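The box, cup and doll are well placed. The spool closed at 39.6 mm, and the final retreat ran while it was still gripped, so I'll check where it is now.

```bash
python3 - <<'E'
from h import *
o=monitor.get_obs();print(o['time'],o['opening'],o['grasp_force'],np.round(o['tool_pos'],4),np.round(o['force'],1))
c=cv2.imread('pics/s2.png')[90:390,90:390];cv2.imwrite('pics/v.png',cv2.convertScaleAbs(cv2.resize(c,(600,600),interpolation=cv2.INTER_CUBIC),alpha=1.5))
E
```

```text
37.1917 0.03994202829911467 30.250499813254237 [ 0.3501 -0.1     0.2981] [ 0.1 -0.6 -0.9]
```

View pics/v.png

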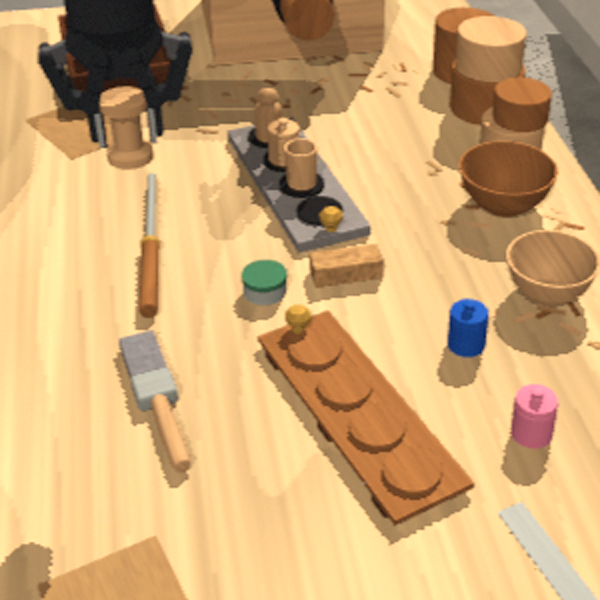

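The spool is held upright in the gripper, with its top at (123,97) and foot at (130,155) in the crop. I'll check for tilt against a projected vertical axis before placing it.

```bash
python3 - <<'E'
from h import *
t=np.linspace(0,2*np.pi,60);P=np.array([.35,-.1,.298])
r0,c0,s=110,110,8
im=cv2.convertScaleAbs(cv2.resize(cv2.imread('pics/s2.png')[110:185,110:210],None,fx=s,fy=s,interpolation=cv2.INTER_CUBIC),alpha=1.5)
for dz in(.030,.021,-.025,-.034):
    cv2.polylines(im,[np.round((proj('side',np.c_[P[0]+.022*np.cos(t),P[1]+.022*np.sin(t),t*0+P[2]+dz])-[c0,r0]+.5)*s-.5).astype(int)],True,(0,255,0),1,cv2.LINE_AA)
cv2.imwrite('pics/w.png',im)
E
```

```text
(no output)
```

View pics/w.png

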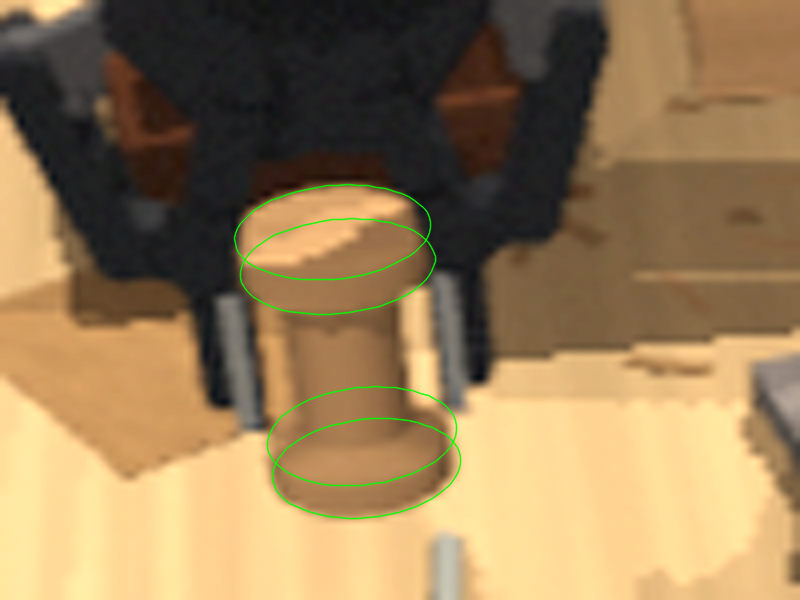

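The spool is upright and seated as planned, held by its upper flange. It can be placed.

```bash
python3 - <<'E'
from h import *
k='spool';r=rot(F[2]);p=pad(k);zp=.020+H[k]
ctrl.reach([*p,.22],r); ctrl.move_linear([*p,zp+.015],speed=.1)
hit=ctrl.move_linear([*p,zp-.006],speed=.02,guard=4)
print(hit,monitor.get_obs()['tool_pos'],zp,monitor.get_obs()['opening'])
ctrl.set_gripper(.085); ctrl.move_linear([*p,.22],speed=.1)
ctrl.reach([.35,-.1,.3],rot(0)); shot('top','pics/t3.png');shot('side','pics/s3.png');overlay(3);print(monitor.get_obs()['time'])
E
```

```text
True [0.5682092  0.11798034 0.05438343] 0.054000000000000006 0.039866800608341024
44.4417
```

View pics/o3.png

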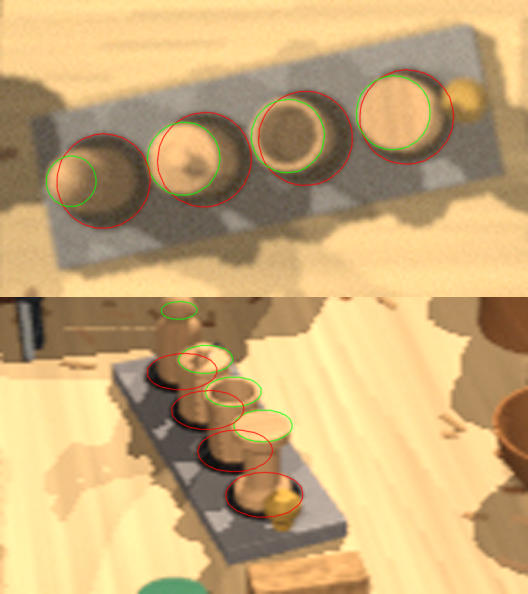

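All four pieces stand upright on their pads in the right order, with their tops matching the predicted circles.

```bash
python3 -c "
from rig import *
print(job.job_done())"
```

```text
the job is handed in; nothing more can be done
None
```

The job is handed in at about 44 s of robot time: spool, cup, box and doll stand upright on the finishing rack in that order from the knob, each matching its pad centre in the last camera check; the hand-in call returned no verdict.

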